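# Make up a water-meter kit tray

## Robot

A 6-joint arm with a two-finger parallel gripper is mounted at the origin on the work surface. World frame = base frame: x ahead of the robot, y to its left, z up, the work surface at z = 0. Lengths are in m, angles in degrees, forces in N, time in s.
With the tool pointing down it reaches from about 0.3 to 0.95 m from the base axis. Payload 3.1 kg.
Tool frame: the origin (TCP) lies at the very end of the fingers, on their centre line; the grasp point (between the pads) lies 19 mm behind it; z points along the fingers, y is the direction in which the jaws open and shut (so a half turn about z gives the same grasp; the last joint's range is limited). The gripper opens to 85 mm and grips with 20 to 120 N. Pads are 22 mm wide; open, the fingers measure 114 mm over their backs; the gripper's body (76 mm by 85 mm) begins 54 mm behind the grasp point. The pads swing forward as they close: fully open they stand 13 mm farther back than shut.
Start: joints at [65.907, 17.653, 93.61, -0, 68.738, -3.994], TCP at [0.215, 0.587, 0.231] pointing down, gripper open.
Joint ranges: [-175.34, 175.34], [-45.06, 112.39], [2.9, 150.54], [-68.45, 248.45], [3.09, 151.38], [-168.51, 168.51]. Speed limits (degrees/s): [159.86, 159.86, 180, 180, 180, 180].

## Interface

Orientations are given as [roll, pitch, yaw] about the fixed x, y, z axes, in that order (R = Rz(yaw) Ry(pitch) Rx(roll)).
In Python, from rig import * gives the robot as it stands. Calls block until the motion is done:
- goto(position, orientation): joint-space move of the TCP to a pose.
- movel(position, frame=None, rate=0.15): straight line of the TCP; frame=None keeps the orientation; rate is the mean speed in m/s.
- movej(angles): joint-space move.
- let_go() and close(grip_force=None): open the fingers fully, or close them until they stop; grip_force is the grip in N (None keeps the last).
- pause(seconds).
- solve_ik(position, orientation): joint angles nearest the present ones, or None.
- snapshot(name): name is "side" or "top"; returns a dict with "frame" (480x640x3 uint8, red, green, blue), "range_z" (480x640 float32, m along the optical axis (not along the pixel's ray), 0 where there is no reading), "intrinsics" (3x3 intrinsics, pixels), "rvec" (rotation vector, rad) and "tvec" (3), from world to camera coordinates, as OpenCV has them. Camera axes: x right, y down, z forward; pixel columns grow to the right and rows downward; lengths in m; the calibration is good to about 2 mm. A picture is of the moment at which its call begins.
A pose or a line that the arm cannot do raises PlanningError and nothing moves.
- hand_in(): hands the job in, once; it reports no verdict.
Trained networks look in a picture, given as the dict that the camera call returned (one of the last four; its "shot" number tells which), for a name from the list of things; names that differ only in an ending like _2 or _b are one class to them, and where a whole thing is asked for, a point or a joint stands for the part that bears it (a point fixed in the world has none). Each returns a list of dicts, best first, with "score" (0 to 1); they miss things now and then, are a little off and sometimes report something else, mostly with a low value. They report only what shows in the picture. A call takes as long as a camera call. They do not tell look-alikes from the thing itself.
- recognise(picture, thing): "box" ([centre column, centre row, width, height] in pixels, round what is visible of it).
- trace(picture, thing): "pixels" (480x640 bool, what is visible of it) and "box" ([centre column, centre row, width, height] in pixels, round what is visible of it).
Readings, each from a call of its own:
- current_time_s(): time.
- current_joint_pos(): joint angles.
- current_dq(): joint speeds.
- current_tau(): joint torques, N m.
- current_tool_pos(): TCP position.
- current_eef_rot(): TCP orientation.
- current_force(): force on the tool from outside, world axes, zero at the start.
- current_ft_torque(): the same for the moment, N m.
- current_opening(): finger opening in m.
Only numpy, scipy, OpenCV 4.12 (cv2) and the standard library are available. Lean on these libraries where they do the work, as an engineer would, in place of code of your own. Each camera call takes 0.05 s, during which the arm holds its last target. There are 200 camera calls.

## Task

Make up the kit tray: put every loose brass plug from the bench into the tray's plug cell, then press the plugs down with the hand tamper until they all lie level in one layer, none riding on another, and stand the tamper back on its cork mat. Last, lift the top-heavy meter out of its holder and stand it upright on the middle of the grey disc, its foot wholly on the disc, let go slowly and see that it stays still. Do not let the meter tip over and leave the carton, jar and screwdriver alone.

Things in the scene. Friction and masses are not known exactly. Their poses are not given: they have to be found in the camera images.
- tray: white kit tray, 150 x 270 x 6 mm, fixed to the bench. Origin: under its centre; its y runs along its length: the open steel plug cell is at its +y end, the grey standing disc at its -y end
- cell (a point): centre of the floor of the plug cell (6 mm above the bench): inside 124 x 124 mm along the tray's x and y, walls 5 mm thick and 40 mm high above this floor, open at the top. Same axes as the tray. The cell's floor takes all the plugs in one layer
- disc (a point): centre of the top face of the grey standing disc on the tray, 64 mm diameter, its top 12 mm above the bench, the cell's nearer inner wall 80 mm away
- mat: cork mat, 110 x 110 x 4 mm, fixed to the bench: the tamper's place. Origin: centre of its underside
- tamper: hand tamper standing on the mat: steel plate 64 x 64 x 10 mm with a thin round stem (18 mm) in the middle and a square wooden grip 28 x 28 mm from 45 to 90 mm above the underside of the plate; sides of grip and plate parallel to its x and y; 350 g, weight mostly in the plate. Origin: centre of the plate's underside, z up
- cradle: grey holder, 70 x 70 x 30 mm, fixed to the bench, with a square pocket 38 mm wide and 24 mm deep (floor 6 mm above the bench) in which the meter's foot stands. Origin: centre of its underside
- meter: blue and brass water meter, 135 mm tall, 550 g, top-heavy: slim round brass foot 32 mm diameter and 40 mm tall, blue body 54 mm diameter, two side unions 130 mm over all along its x, 66 mm above the foot; round brass head 60 mm diameter from 92 to 122 mm above the foot, then a blue lid 56 mm diameter to 135 mm. Grip it across the head (along its y). Origin: centre of the foot's underside, z up
- meter_foot (a point): centre of the underside of the meter's foot (same place as the meter's origin)
- plug1: one of the identical brass plugs: round, barrel-shaped, 28 mm diameter, 24 mm tall, tapering to small flat ends 12 mm across, its middle 10 mm cylindrical, 60 g. Origin: its middle, 12 mm from each end along its own z (the plug's axis). It starts standing loose on the bench in front of the tray; there may be 3 to 5 of these
- plug2: one of the identical brass plugs: round, barrel-shaped, 28 mm diameter, 24 mm tall, tapering to small flat ends 12 mm across, its middle 10 mm cylindrical, 60 g. Origin: its middle, 12 mm from each end along its own z (the plug's axis). It starts standing loose on the bench in front of the tray; there may be 3 to 5 of these
- plug3: one of the identical brass plugs: round, barrel-shaped, 28 mm diameter, 24 mm tall, tapering to small flat ends 12 mm across, its middle 10 mm cylindrical, 60 g. Origin: its middle, 12 mm from each end along its own z (the plug's axis). It starts standing loose on the bench in front of the tray; there may be 3 to 5 of these
- plug4: one of the identical brass plugs: round, barrel-shaped, 28 mm diameter, 24 mm tall, tapering to small flat ends 12 mm across, its middle 10 mm cylindrical, 60 g. Origin: its middle, 12 mm from each end along its own z (the plug's axis). It starts standing loose on the bench in front of the tray; there may be 3 to 5 of these
- plug5: one of the identical brass plugs: round, barrel-shaped, 28 mm diameter, 24 mm tall, tapering to small flat ends 12 mm across, its middle 10 mm cylindrical, 60 g. Origin: its middle, 12 mm from each end along its own z (the plug's axis). It starts standing loose on the bench in front of the tray; there may be 3 to 5 of these
- cell_plug1: one of the identical brass plugs: round, barrel-shaped, 28 mm diameter, 24 mm tall, tapering to small flat ends 12 mm across, its middle 10 mm cylindrical, 60 g. Origin: its middle, 12 mm from each end along its own z (the plug's axis). It starts in the plug cell, on its floor
- cell_plug2: one of the identical brass plugs: round, barrel-shaped, 28 mm diameter, 24 mm tall, tapering to small flat ends 12 mm across, its middle 10 mm cylindrical, 60 g. Origin: its middle, 12 mm from each end along its own z (the plug's axis). It starts in the plug cell, on its floor
- cell_plug3: one of the identical brass plugs: round, barrel-shaped, 28 mm diameter, 24 mm tall, tapering to small flat ends 12 mm across, its middle 10 mm cylindrical, 60 g. Origin: its middle, 12 mm from each end along its own z (the plug's axis). It starts in the plug cell, on its floor
- cell_plug4: one of the identical brass plugs: round, barrel-shaped, 28 mm diameter, 24 mm tall, tapering to small flat ends 12 mm across, its middle 10 mm cylindrical, 60 g. Origin: its middle, 12 mm from each end along its own z (the plug's axis). It starts in the plug cell, on top of another plug
- cell_plug5: one of the identical brass plugs: round, barrel-shaped, 28 mm diameter, 24 mm tall, tapering to small flat ends 12 mm across, its middle 10 mm cylindrical, 60 g. Origin: its middle, 12 mm from each end along its own z (the plug's axis). It starts in the plug cell, on top of another plug
- carton: closed cardboard carton, 120 x 90 x 70 mm, beyond the tray; leave it alone. Origin: centre of its underside
- jar: closed jar, 60 mm diameter, 80 mm tall, beyond the tray; leave it alone. Origin: centre of its underside
- screwdriver: screwdriver lying on the bench along its own x, handle end at -x, about 200 mm long, beyond the tray; leave it alone. Origin: centre of its underside
There are look-alikes about, which are no part of the job. There is more than one size of the mat; the one meant has the size given above. What is shaped like the meter but pink is not meant.

How it is judged (in metres and radians):
On the way, in this order (a step that is already met when the one before it is completed fails the run):
1. every plug is in the plug cell (x of plug1 in the frame of cell between -0.062 and 0.062 m and y of plug1 in the frame of cell between -0.062 and 0.062 m and z of each of plug1, plug2, plug3, plug4, plug5, cell_plug1, cell_plug2, cell_plug3, cell_plug4, cell_plug5 in the frame of cell below 0.07 m and x of plug2 in the frame of cell between -0.062 and 0.062 m and y of plug2 in the frame of cell between -0.062 and 0.062 m and x of plug3 in the frame of cell between -0.062 and 0.062 m and y of plug3 in the frame of cell between -0.062 and 0.062 m and x of plug4 in the frame of cell between -0.062 and 0.062 m and y of plug4 in the frame of cell between -0.062 and 0.062 m and x of plug5 in the frame of cell between -0.062 and 0.062 m and y of plug5 in the frame of cell between -0.062 and 0.062 m and x of cell_plug1 in the frame of cell between -0.062 and 0.062 m and y of cell_plug1 in the frame of cell between -0.062 and 0.062 m and x of cell_plug2 in the frame of cell between -0.062 and 0.062 m and y of cell_plug2 in the frame of cell between -0.062 and 0.062 m and x of cell_plug3 in the frame of cell between -0.062 and 0.062 m and y of cell_plug3 in the frame of cell between -0.062 and 0.062 m and x of cell_plug4 in the frame of cell between -0.062 and 0.062 m and y of cell_plug4 in the frame of cell between -0.062 and 0.062 m and x of cell_plug5 in the frame of cell between -0.062 and 0.062 m and y of cell_plug5 in the frame of cell between -0.062 and 0.062 m), for 0.2 s.
2. the plugs all lie level in one layer with the tamper pressing on them (over 3 N) (x of plug1 in the frame of cell between -0.062 and 0.062 m and y of plug1 in the frame of cell between -0.062 and 0.062 m and z of each of plug1, plug2, plug3, plug4, plug5, cell_plug1, cell_plug2, cell_plug3, cell_plug4, cell_plug5 in the frame of cell below 0.02 m and x of plug2 in the frame of cell between -0.062 and 0.062 m and y of plug2 in the frame of cell between -0.062 and 0.062 m and x of plug3 in the frame of cell between -0.062 and 0.062 m and y of plug3 in the frame of cell between -0.062 and 0.062 m and x of plug4 in the frame of cell between -0.062 and 0.062 m and y of plug4 in the frame of cell between -0.062 and 0.062 m and x of plug5 in the frame of cell between -0.062 and 0.062 m and y of plug5 in the frame of cell between -0.062 and 0.062 m and x of cell_plug1 in the frame of cell between -0.062 and 0.062 m and y of cell_plug1 in the frame of cell between -0.062 and 0.062 m and x of cell_plug2 in the frame of cell between -0.062 and 0.062 m and y of cell_plug2 in the frame of cell between -0.062 and 0.062 m and x of cell_plug3 in the frame of cell between -0.062 and 0.062 m and y of cell_plug3 in the frame of cell between -0.062 and 0.062 m and x of cell_plug4 in the frame of cell between -0.062 and 0.062 m and y of cell_plug4 in the frame of cell between -0.062 and 0.062 m and x of cell_plug5 in the frame of cell between -0.062 and 0.062 m and y of cell_plug5 in the frame of cell between -0.062 and 0.062 m and (contact force between tamper and plug1 above 3 N or contact force between tamper and plug2 above 3 N or contact force between tamper and plug3 above 3 N or contact force between tamper and plug4 above 3 N or contact force between tamper and plug5 above 3 N or contact force between tamper and cell_plug1 above 3 N or contact force between tamper and cell_plug2 above 3 N or contact force between tamper and cell_plug3 above 3 N or contact force between tamper and cell_plug4 above 3 N or contact force between tamper and cell_plug5 above 3 N)), for 0.2 s.
3. the tamper stands on its mat (horizontal distance between tamper and mat below 0.035 m and height (world z) of tamper below 0.01 m and angle between tamper's own z axis and vertical below 0.1 rad and contact force between the fingers and tamper below 0.1 N), for 0.2 s.
4. the meter stands still and released on the disc (horizontal distance between meter_foot and disc below 0.016 m and z of meter_foot in the frame of disc between -0.004 and 0.004 m and angle between meter's own z axis and vertical below 0.06 rad and linear speed of meter below 0.02 m/s and angular speed of meter below 0.15 rad/s and contact force between the fingers and meter below 0.1 N), for 0.5 s.
At the end, for the whole second after the job is handed in: Every plug lies inside the plug cell with its middle less than 20 mm above the cell floor (one layer); the tamper stands upright on the mat within 35 mm of its centre; the meter stands upright (within 0.06 rad), released and still on the disc, its foot within 16 mm of the disc's centre (all of step 4 and x of plug1 in the frame of cell between -0.062 and 0.062 m and y of plug1 in the frame of cell between -0.062 and 0.062 m and z of each of plug1, plug2, plug3, plug4, plug5, cell_plug1, cell_plug2, cell_plug3, cell_plug4, cell_plug5 in the frame of cell below 0.02 m and x of plug2 in the frame of cell between -0.062 and 0.062 m and y of plug2 in the frame of cell between -0.062 and 0.062 m and x of plug3 in the frame of cell between -0.062 and 0.062 m and y of plug3 in the frame of cell between -0.062 and 0.062 m and x of plug4 in the frame of cell between -0.062 and 0.062 m and y of plug4 in the frame of cell between -0.062 and 0.062 m and x of plug5 in the frame of cell between -0.062 and 0.062 m and y of plug5 in the frame of cell between -0.062 and 0.062 m and x of cell_plug1 in the frame of cell between -0.062 and 0.062 m and y of cell_plug1 in the frame of cell between -0.062 and 0.062 m and x of cell_plug2 in the frame of cell between -0.062 and 0.062 m and y of cell_plug2 in the frame of cell between -0.062 and 0.062 m and x of cell_plug3 in the frame of cell between -0.062 and 0.062 m and y of cell_plug3 in the frame of cell between -0.062 and 0.062 m and x of cell_plug4 in the frame of cell between -0.062 and 0.062 m and y of cell_plug4 in the frame of cell between -0.062 and 0.062 m and x of cell_plug5 in the frame of cell between -0.062 and 0.062 m and y of cell_plug5 in the frame of cell between -0.062 and 0.062 m and horizontal distance between tamper and mat below 0.035 m and height (world z) of tamper below 0.01 m and angle between tamper's own z axis and vertical below 0.1 rad); the robot touches nothing.
It fails at once if the meter tips over (angle between meter's own z axis and vertical above 0.6 rad).
It fails at once if the carton is moved more than 30 mm (distance of carton from where it was at the start of the episode above 0.03 m).
It fails at once if the jar is moved more than 30 mm (distance of jar from where it was at the start of the episode above 0.03 m).
It fails at once if the screwdriver is moved more than 30 mm (distance of screwdriver from where it was at the start of the episode above 0.03 m).
Of plug1, plug2, plug3, plug4, plug5 only 3 to 5 are there at a start; the rules pass over those that are not, and their reading is None.
At some moment in a run one of plug1, plug2, plug3, plug4, plug5, cell_plug1, cell_plug2, cell_plug3, cell_plug4, cell_plug5 may be knocked a few centimetres aside while the robot is not near it.
It also fails if it takes over 210 s, if anything falls off the work surface, if the arm or the gripper's body presses on something with over 40 N, if the wrist force passes 120 N, or if a joint passes its speed limit or range.

## Working session

There is one attempt and no reset: what is moved stays moved. The work goes in short steps, each a Python script; the robot and the scene stay as the last script left them, time stands still between calls to the robot, and variables do not carry over. Pictures are saved under pics/ and viewed, about 12 in all and at most 16, crops included, and the job is handed in when it is done.

```bash
ls; mkdir -p pics; cat > h.py <<'E'
from rig import *
import numpy as np, cv2
def world(s):
    "HxWx3 world points"
    z=s["range_z"]; K=np.array(s["intrinsics"]); R=cv2.Rodrigues(np.array(s["rvec"],float))[0]; t=np.array(s["tvec"],float).ravel()
    v,u=np.mgrid[0:z.shape[0],0:z.shape[1]]
    c=np.dstack([(u-K[0,2])/K[0,0]*z,(v-K[1,2])/K[1,1]*z,z])
    P=(c-t)@R; P[z<=0]=np.nan
    return P
def proj(s,p):
    return cv2.projectPoints(np.array(p,float).reshape(-1,3),np.array(s["rvec"],float),np.array(s["tvec"],float),np.array(s["intrinsics"],float),None)[0].reshape(-1,2)
def save(s,n,crop=None,k=1):
    im=s["frame"][:,:,::-1]
    if crop: a,b,c,d=crop; im=im[b:d,a:c]
    cv2.imwrite("pics/"+n,cv2.resize(im,None,fx=k,fy=k,interpolation=cv2.INTER_CUBIC))
E
python3 - <<'E'
from h import *
for n in ("top","side"):
    s=snapshot(n); save(s,n+"0.png"); P=world(s)
    R=cv2.Rodrigues(np.array(s["rvec"],float))[0]; print(n,"cam",-R.T@np.array(s["tvec"]).ravel(),"axis",R[2])
    for th in ("tray","mat","tamper","cradle","meter","plug1","carton","jar","screwdriver"):
        for d in trace(s,th):
            if d["score"]<.3: continue
            m=d["pixels"]; q=P[m]; q=q[~np.isnan(q[:,0])]
            print(th,round(d["score"],2),np.round(d["box"]),m.sum(), "med",np.round(np.median(q,0),3),"lo",np.round(np.percentile(q,2,0),3),"hi",np.round(np.percentile(q,98,0),3)) if len(q) else print(th,"nodepth")
E
```

```text
pics
top cam [0.49984453 0.05135185 1.54871191] axis [ 0.06726823 -0.00555841 -0.99771944]
tray 0.96 [332. 251. 103.  64.] 4596 med [ 0.63  -0.029  0.009] lo [ 0.553 -0.153  0.001] hi [0.708 0.104 0.05 ]
mat 0.69 [136. 277.  62.  63.] 2680 med [0.542 0.543 0.006] lo [ 0.467  0.466 -0.001] hi [0.62  0.62  0.014]
tamper 0.93 [208. 294.  31.  31.] 523 med [0.496 0.33  0.017] lo [0.459 0.3   0.006] hi [0.53  0.371 0.1  ]
cradle 0.81 [426. 306.  18.  24.] 272 med [ 0.47  -0.29   0.028] lo [ 0.439 -0.311 -0.   ] hi [ 0.51  -0.279  0.069]
meter 0.81 [481. 274.  45.  37.] 724 med [ 0.567 -0.424  0.127] lo [ 0.526 -0.485  0.032] hi [ 0.602 -0.385  0.143]
meter 0.74 [443. 306.  29.  49.] 773 med [ 0.473 -0.312  0.129] lo [ 0.411 -0.342  0.002] hi [ 0.532 -0.288  0.148]
meter 0.51 [333. 251. 101.  67.] 4553 med [ 0.629 -0.029  0.009] lo [ 0.551 -0.153  0.001] hi [0.707 0.105 0.049]
plug1 0.54 [322. 318.  10.  12.] 71 med [0.434 0.004 0.022] lo [ 0.422 -0.008  0.014] hi [0.446 0.017 0.03 ]
plug1 0.53 [354. 317.  12.  17.] 74 med [ 0.445 -0.087  0.023] lo [ 0.433 -0.099  0.006] hi [ 0.458 -0.076 
[... 1768 characters left out ...]
1 -0.298  0.032]
carton 0.66 [324. 187.  51.  51.] 1681 med [0.687 0.285 0.056] lo [0.628 0.257 0.003] hi [0.761 0.355 0.072]
carton 0.53 [255. 190.  31.  42.] 564 med [0.491 0.33  0.018] lo [0.457 0.299 0.006] hi [0.528 0.363 0.095]
jar 0.8 [426. 342.  33.  51.] 1435 med [ 0.71  -0.331  0.056] lo [ 0.689 -0.344  0.004] hi [ 0.743 -0.293  0.082]
jar 0.57 [337. 269.  79.  93.] 5239 med [ 0.621 -0.034  0.007] lo [ 0.546 -0.156  0.003] hi [0.702 0.113 0.046]
screwdriver 0.7 [294. 353.  74.  61.] 2482 med [ 0.467 -0.329  0.102] lo [ 0.411 -0.344  0.027] hi [ 0.527 -0.294  0.144]
screwdriver 0.59 [393. 250.  43.  48.] 402 med [ 0.785 -0.042  0.021] lo [ 0.77  -0.086  0.008] hi [0.803 0.098 0.027]
```

```bash
python3 - <<'E'
import cv2
a=cv2.imread("pics/top0.png")[170:350,90:530]; b=cv2.imread("pics/side0.png")[130:470,190:490]
cv2.imwrite("pics/top0c.png",cv2.resize(a,None,fx=1.8,fy=1.8,interpolation=cv2.INTER_CUBIC))
cv2.imwrite("pics/side0c.png",cv2.resize(b,None,fx=1.75,fy=1.75,interpolation=cv2.INTER_CUBIC))
E
```

```text
(no output)
```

View pics/top0c.png

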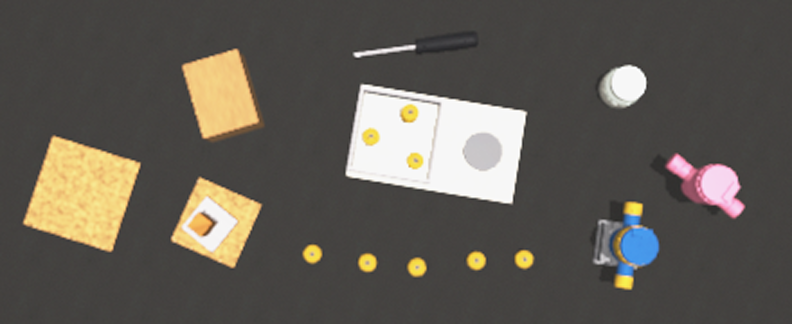

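View pics/side0c.png

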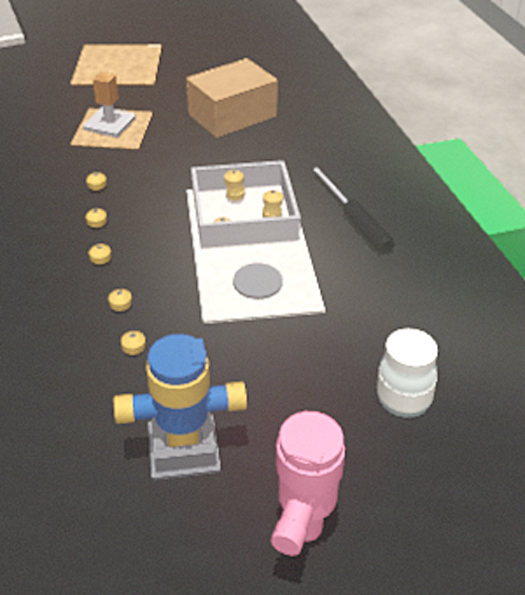

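The small mat (top pixel ≈ (210,293), the tamper on it, ~110 mm) is the one meant; the ~150 mm mat at (136,277) is the look-alike. The blue meter in the holder at (443,306) is meant, not the pink one at (481,274). There are five loose plugs in a row at the front. The cell shows three, so two are stacked. Next I fit the poses.

```bash
cat >> h.py <<'E'
def ray(s,uv,z):
    K=np.array(s["intrinsics"]);R=cv2.Rodrigues(np.array(s["rvec"],float))[0];t=np.array(s["tvec"],float).ravel()
    o=-R.T@t; d=R.T@np.array([(uv[0]-K[0,2])/K[0,0],(uv[1]-K[1,2])/K[1,1],1]); return o+d*(z-o[2])/d[2]
def yellow(s):
    h=cv2.cvtColor(s["frame"],cv2.COLOR_RGB2HSV); return cv2.inRange(h,(17,110,60),(32,255,255))
def plugs(s,xr,yr,zc=.012,amin=15):
    "yellow blobs in an xy window: (x,y at zc, median z, area, px)"
    n,l,st,c=cv2.connectedComponentsWithStats(yellow(s)); P=world(s); out=[]
    for i in range(1,n):
        if st[i,4]<amin: continue
        p=ray(s,c[i],zc)
        if xr[0]<p[0]<xr[1] and yr[0]<p[1]<yr[1]:
            out.append((round(p[0],4),round(p[1],4),round(float(np.nanpercentile(P[l==i][:,2],80)),4),int(st[i,4]),tuple(np.round(c[i],1))))
    return out
def rect(pts):
    r=cv2.minAreaRect(np.ascontiguousarray(pts[:,:2]*1000,dtype=np.float32)); return np.round(r[0],1),np.round(r[1],1),round(r[2],1)
E
cat > m1.py <<'E'
from h import *
for n in ("top","side"):
    s=snapshot(n); P=world(s); hsv=cv2.cvtColor(s["frame"],cv2.COLOR_RGB2HSV)
    print(n); [print("  plug",p) for p in plugs(s,(.35,.75),(-.25,.2))]
    X,Y,Z=P[...,0],P[...,1],P[...,2]
    box=lambda a,b,c,d,e,f:(X>a)&(X<b)&(Y>c)&(Y<d)&(Z>e)&(Z<f)
    w=(hsv[...,1]<40)&(hsv[...,2]>80)&box(.5,.78,-.2,.15,-.01,.06)
    print(" tray",rect(P[w]))
    g=(hsv[...,1]<40)&(hsv[...,2]>110)&(hsv[...,2]<190)&box(.56,.68,-.15,-.03,.0,.02)
    g=cv2.morphologyEx(g.astype(np.uint8),cv2.MORPH_OPEN,np.ones((3,3)))
    nn,l,st,c=cv2.connectedComponentsWithStats(g); i=1+np.argmax(st[1:,4]); print(" disc",ray(s,c[i],.012),rect(P[l==i]),st[i,4])
    m=box(.4,.6,.23,.4,-.02,.012)&(hsv[...,0]<25)&(hsv[...,1]>60); print(" mat",rect(P[m]))
    m=box(.4,.6,.23,.4,.006,.03)&(hsv[...,1]<40)&(hsv[...,2]>100); print(" plate",rect(P[m]),np.nanmedian(Z[m]))
    m=box(.4,.6,.23,.4,.075,.11); print(" grip",rect(P[m]),np.nanmedian(Z[m]),m.sum())
    m=box(.4,.54,-.4,-.25,.13,.16); print(" lid",rect(P[m]),np.nanmedian(Z[m]),m.sum())
    y=(hsv[...,0]>15)&(hsv[...,0]<33)&(hsv[...,1]>110)&box(.38,.56,-.4,-.25,.04,.095)
    for k in ((.38,.44),(.5,.56)):
        q=P[y&(X>k[0])&(X<k[1])]; print(" union",np.round(np.median(q,0),4),np.round(np.ptp(q,axis=0),3) ,len(q))
    m=box(.42,.56,-.38,-.25,.02,.036)&(hsv[...,1]<40); print(" cradle",rect(P[m]))
E
python3 m1.py
```

```text
top
  plug (np.float64(0.6771), np.float64(0.021), 0.0553, 68, (np.float64(317.0), np.float64(232.7)))
  plug (np.float64(0.6388), np.float64(0.0823), 0.0563, 63, (np.float64(295.6), np.float64(245.6)))
  plug (np.float64(0.6009), np.float64(0.0112), 0.0326, 58, (np.float64(320.1), np.float64(259.0)))
  plug (np.float64(0.4503), np.float64(0.1727), 0.0249, 92, (np.float64(263.1), np.float64(310.6)))
  plug (np.float64(0.4433), np.float64(-0.0883), 0.0251, 89, (np.float64(354.1), np.float64(314.3)))
  plug (np.float64(0.4463), np.float64(-0.1646), 0.0263, 89, (np.float64(380.7), np.float64(313.5)))
  plug (np.float64(0.4379), np.float64(0.0848), 0.0253, 87, (np.float64(293.7), np.float64(315.4)))
  plug (np.float64(0.4316), np.float64(0.0063), 0.0249, 94, (np.float64(321.1), np.float64(317.9)))
 tray (array([662. , -18.8]), array([294. , 216.9]), 81.4)Traceback (most recent call last):
  File "m1.py", line 11, in <module>
    nn,l,st,c=cv2.connectedComponentsWithStats(g); i=1+np.argmax(st[1:,4]); print(" disc",ray(s,c[i],.012),rect(P[l==i]),st[i,4])
                                                       ~~~~~~~~~^^^^^^^^^^
    return _wrapfunc(a, 'argmax', axis=axis, out=out, **kwds)
    return bound(*args, **kwds)
ValueError: attempt to get argmax of an empty sequence
```

```bash
python3 - <<'E'
t=open('m1.py').read()
t=t.replace('print(" tray",rect(P[w]))','nn,l,st,c=cv2.connectedComponentsWithStats(w.astype(np.uint8)); w=l==1+np.argmax(st[1:,4]); print(" tray",rect(P[w])); u,v=proj(s,(.622,-.094,.012))[0].astype(int); print("  disc px",u,v,hsv[v,u],P[v,u])')
t=t.replace('(hsv[...,2]>110)&(hsv[...,2]<190)&box(.56,.68,-.15,-.03,.0,.02)','(np.abs(hsv[...,2].astype(int)-int(hsv[v,u,2]))<20)&box(.56,.68,-.16,-.03,.0,.03)')
t=t.replace('box(.5,.78,','box(.5,.74,')
open('m1.py','w').write(t)
E
python3 m1.py
```

```text
top
  plug (np.float64(0.6771), np.float64(0.021), 0.0557, 68, (np.float64(317.0), np.float64(232.7)))
  plug (np.float64(0.6388), np.float64(0.0823), 0.0559, 63, (np.float64(295.6), np.float64(245.6)))
  plug (np.float64(0.6009), np.float64(0.0112), 0.0307, 58, (np.float64(320.1), np.float64(259.0)))
  plug (np.float64(0.4503), np.float64(0.1727), 0.0261, 92, (np.float64(263.1), np.float64(310.6)))
  plug (np.float64(0.4433), np.float64(-0.0883), 0.0252, 89, (np.float64(354.1), np.float64(314.3)))
  plug (np.float64(0.4463), np.float64(-0.1646), 0.0264, 89, (np.float64(380.7), np.float64(313.5)))
  plug (np.float64(0.4379), np.float64(0.0848), 0.025, 87, (np.float64(293.7), np.float64(315.4)))
  plug (np.float64(0.4315), np.float64(0.0062), 0.0244, 93, (np.float64(321.1), np.float64(318.0)))
 tray (array([630.2, -22.6]), array([275.9, 155.3]), 81.2)
  disc px 356 252 [150   3 200] [ 0.62298375 -0.09303645  0.00624202]
 disc [ 0.61780238 -0.09739922  0.012     ] (array([617.8, -97.8]), array([59.2, 59.2]), 45.9) 347
 mat (array([498.1, 329.1]), array([115.2, 114.5]), 67.4)
 plate (ar
[... 1216 characters left out ...]

 tray (array([620., -25.]), array([349.8, 239.9]), 90.0)
  disc px 339 288 [173   6 185] [ 0.62142272 -0.09173336  0.01028643]
 disc [ 0.61459713 -0.09687032  0.012     ] (array([614.2, -96.2]), array([61.7, 60. ]), 72.1) 400
 mat (array([502.7, 334.4]), array([132.4, 131.8]), 66.5)
 plate (array([493.8, 341.5]), array([80.4, 69.4]), 53.7) 0.013768345529085716
 grip (array([492.8, 335.7]), array([31.9, 28.9]), 52.9) 0.0897232324721392 124
 lid (array([ 469.5, -314.9]), array([57. , 53.7]), 76.5) 0.14099187362106044 779
 union [ 0.4126 -0.3151  0.082 ] [0.018 0.025 0.02 ] 149
 union [ 0.5244 -0.33    0.082 ] [0.019 0.025 0.02 ] 152
 cradle (array([ 468.8, -321.6]), array([52. , 62.3]), 81.0)
```

```bash
cat >> h.py <<'E'
OFF=np.array([-.0016,.001])            # top-camera xy -> mean of both cameras
DISC=np.array([.6178,-.0976])+OFF
EX=np.array([np.cos(np.radians(-9)),np.sin(np.radians(-9))]); EY=np.array([-EX[1],EX[0]])
CELL=DISC+.142*EY
def cell2w(c): return CELL+c[0]*EX+c[1]*EY
def w2cell(p): d=np.asarray(p)[:2]-CELL; return np.array([d@EX,d@EY])
YX,YY=81.,-9.                          # yaw for jaws along tray x / tray y
def at(p,z,yaw):
    goto([p[0],p[1],z],[180,0,yaw])
def pick(p,z,yaw,force=40,up=.13):
    at(p,up,yaw); movel([p[0],p[1],z],rate=.12); close(force); pause(.2)
    o=current_opening(); movel([p[0],p[1],up],rate=.2); return o,current_opening()
def drop(p,z,yaw,up=.13):
    at(p,up,yaw); movel([p[0],p[1],z],rate=.12); pause(.2); let_go(); movel([p[0],p[1],up],rate=.2)
def cellplugs(s):
    out=[]
    for x,y,z,a,px in plugs(s,(.55,.73),(-.05,.13),zc=.018):
        if z>.04:
            q=ray(s,px,.042); x,y=q[:2]
        out.append((np.round(w2cell(np.array([x,y])+OFF),4),z,a,tuple(map(float,px))))
    return out
E
python3 - <<'E'
from h import *
print(current_eef_rot(),CELL)
s=snapshot("top"); L=cellplugs(s); [print(l) for l in L]
A=[l for l in L if l[1]>.045 and l[0][0]>.015][0]; B=[l for l in L if l[1]>.045 and l[0][0]<.015][0]
print(pick(cell2w(A[0]),.0415,YY)); drop(cell2w((.001,-.044)),.043,YY); print(current_time_s())
print(pick(cell2w(B[0]),.040,YX)); drop(cell2w((.0,.004)),.043,YX); print(current_time_s())
at((.45,.25),.2,YX)
s=snapshot("top"); [print(l) for l in cellplugs(s)]; [print(p[:4]) for p in plugs(s,(.38,.5),(-.25,.25))]; save(s,"cell1.png",(270,210,400,330),5)
E
```

```text
[ 1.79996998e+02 -5.02532497e-04  1.59898049e+02] [0.63841369 0.04365174]
(array([ 0.0365, -0.0156]), 0.056, 68, (317.0, 232.7))
(array([-0.0101,  0.038 ]), 0.0557, 63, (295.6, 245.6))
(array([-0.0341, -0.037 ]), 0.032, 58, (320.1, 259.0))
(0.024817274119534802, 0.02522612010329814)
8.6417
(0.025592193654061218, 0.02551945227586856)
14.775
(array([ 0.0369, -0.015 ]), 0.0339, 57, (316.6, 233.5))
(array([-0.0077,  0.0381]), 0.0314, 58, (295.9, 245.5))
(array([0.0005, 0.0037]), 0.0322, 59, (308.1, 244.7))
(array([ 0.002 , -0.0433]), 0.0323, 60, (324.3, 247.0))
(array([-0.0341, -0.037 ]), 0.0319, 58, (320.1, 259.0))
(np.float64(0.4503), np.float64(0.1727), 0.0244, 92)
(np.float64(0.4435), np.float64(-0.0882), 0.0258, 90)
(np.float64(0.4463), np.float64(-0.1646), 0.0246, 89)
(np.float64(0.4381), np.float64(0.0848), 0.0251, 88)
(np.float64(0.4314), np.float64(0.0061), 0.0246, 94)
```

View pics/cell1.png

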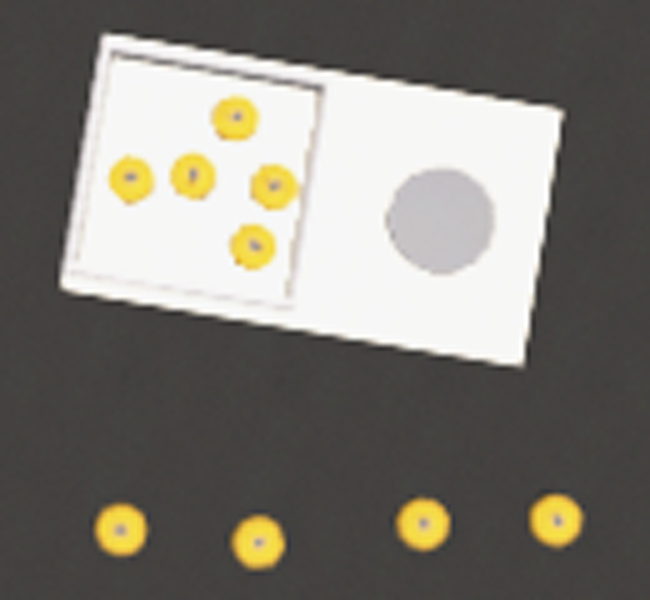

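All five cell plugs now stand apart on the floor: crop (131,180), (193,176), (236,118), (274,186) and (253,246). Next, the five bench plugs.

```bash
cat > load.py <<'E'
from h import *
import sys
spots=eval(sys.argv[1])
for c in spots:
    at((.45,.25),.16,YX)
    s=snapshot("top"); L=plugs(s,(.34,.54),(-.25,.25))
    print(len(L),"left")
    if not L: break
    p=min(L,key=lambda l:-l[1]); print(p[:4])
    o=pick(np.array(p[:2])+OFF,.005,YX); print("open",np.round(o,4))
    if o[1]<.02: continue
    drop(cell2w(c),.044,YX)
    s=snapshot("top"); 
at((.45,.25),.2,YX)
s=snapshot("top"); [print(l) for l in cellplugs(s)]; print(plugs(s,(.34,.54),(-.25,.25)),current_time_s()); save(s,"cell2.png",(270,210,400,330),5)
E
python3 load.py "[(.036,-.046),(.046,.018),(.024,.046),(-.034,-.003),(-.045,.030)]"
```

```text
5 left
(np.float64(0.4503), np.float64(0.1727), 0.0246, 92)
open [0.0254 0.0262]
4 left
(np.float64(0.4378), np.float64(0.0847), 0.0253, 86)
open [0.0259 0.0257]
3 left
(np.float64(0.3552), np.float64(-0.0213), 0.0259, 93)
open [0.0263 0.0261]
2 left
(np.float64(0.4435), np.float64(-0.0882), 0.0261, 90)
open [0.0256 0.0258]
1 left
(np.float64(0.4463), np.float64(-0.1646), 0.0255, 89)
open [0.0259 0.0257]
(array([0.0458, 0.0183]), 0.0321, 59, (305.8, 228.5))
(array([0.0247, 0.0463]), 0.0333, 58, (295.0, 234.0))
(array([ 0.0369, -0.015 ]), 0.0325, 57, (316.6, 233.5))
(array([ 0.0365, -0.0467]), 0.0325, 61, (327.5, 235.5))
(array([-0.0075,  0.0381]), 0.0323, 57, (295.9, 245.4))
(array([0.0005, 0.0037]), 0.0324, 59, (308.1, 244.7))
(array([ 0.0017, -0.0437]), 0.0324, 58, (324.4, 247.1))
(array([-0.0338, -0.0024]), 0.0324, 59, (308.2, 256.8))
(array([-0.044 ,  0.0299]), 0.0334, 55, (296.5, 258.4))
(array([-0.0341, -0.037 ]), 0.0312, 58, (320.1, 259.0))
[] 57.5833
```

View pics/cell2.png

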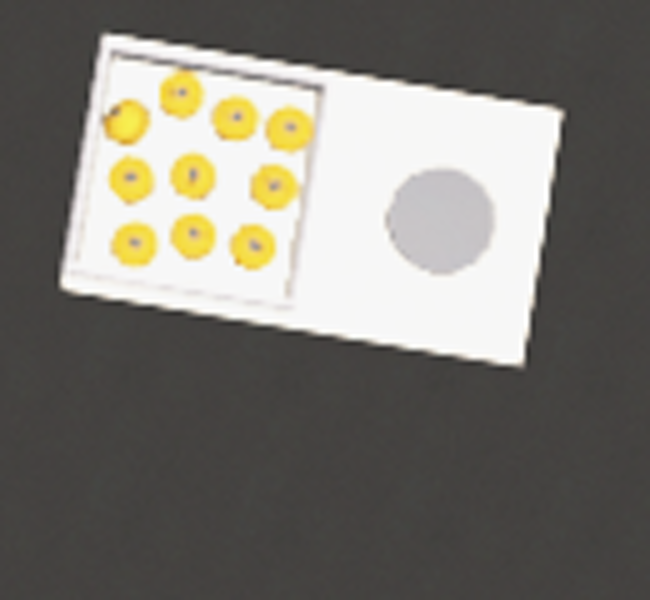

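Ten plugs are in one layer; the one near crop (126,120) leans slightly. Now the tamper: I grip it across its wooden grip and press until the force shows.

```bash
cat > tamp.py <<'E'
from h import *
T=np.array([.4945,.336])
print(pick(T,.055,53,force=100,up=.19)); f0=np.array(current_force()); print("weight",f0)
for c in ((.0,.0),(.026,.026)):
    p=cell2w(c); at(p,.17,YX); movel([*p,.088],rate=.1); pause(.2); f0=np.array(current_force())
    z=.088
    while z>.070:
        z-=.001; movel([*p,z],rate=.02); pause(.05); f=current_force()[2]-f0[2]
        if abs(f)>12: break
    pause(.6); print("press",c,"z",round(z,4),"df",np.round(np.array(current_force())-f0,1),"open",current_opening())
    if c==(.0,.0):
        s=snapshot("side"); save(s,"press.png",(230,150,430,300),4)
    movel([*p,.17],rate=.1)
at((.45,.25),.2,YX); pause(.1)
s=snapshot("top"); [print(l) for l in cellplugs(s)]; print(current_time_s())
E
python3 tamp.py
```

```text
(0.026878789278164374, 0.02663600854796086)
weight [-0.41083823 -0.1059352  -4.77086724]
press (0.0, 0.0) z 0.078 df [-3.4 -0.5 14.9] open 0.026524939130235903
press (0.026, 0.026) z 0.079 df [-1.6 -2.8 15.8] open 0.02697278632433815
(array([0.0458, 0.0183]), 0.0311, 59, (305.8, 228.5))
(array([0.0245, 0.0464]), 0.0331, 57, (294.9, 234.1))
(array([ 0.0368, -0.0148]), 0.0326, 56, (316.6, 233.5))
(array([ 0.0365, -0.0467]), 0.0332, 61, (327.5, 235.5))
(array([-0.0075,  0.0381]), 0.0327, 57, (295.9, 245.4))
(array([0.0005, 0.0037]), 0.0314, 59, (308.1, 244.7))
(array([ 0.0018, -0.0434]), 0.0324, 59, (324.3, 247.1))
(array([-0.0338, -0.0024]), 0.0317, 59, (308.2, 256.8))
(array([-0.044 ,  0.0299]), 0.0317, 55, (296.5, 258.4))
(array([-0.0341, -0.037 ]), 0.0317, 58, (320.1, 259.0))
75.25
```

```bash
cat > back.py <<'E'
from h import *
M=np.array([.4960,.3315])
at(M,.15,53); movel([*M,.066],rate=.1); pause(.2); f0=current_force()[2]; z=.066
while z>.048:
    z-=.001; movel([*M,z],rate=.02); pause(.05)
    if current_force()[2]-f0>3: break
print("contact z",z,current_force()[2]-f0)
let_go(); pause(.2); movel([*M,.2],rate=.1); at((.45,.1),.25,YX); pause(.3)
s=snapshot("top"); save(s,"after.png",(180,200,480,350),2.6); P=world(s); hsv=cv2.cvtColor(s["frame"],cv2.COLOR_RGB2HSV); X,Y,Z=P[...,0],P[...,1],P[...,2]
box=lambda a,b,c,d,e,f:(X>a)&(X<b)&(Y>c)&(Y<d)&(Z>e)&(Z<f)
print("plate",rect(P[box(.4,.6,.23,.42,.006,.03)&(hsv[...,1]<40)&(hsv[...,2]>100)]))
g=box(.4,.6,.23,.42,.075,.12); print("grip",rect(P[g]),np.nanmedian(Z[g]))
print([tuple(l[0])+(l[1],) for l in cellplugs(s)],current_time_s())
E
python3 back.py
```

```text
contact z 0.05399999999999999 9.095321375663513
plate (array([498.6, 331.4]), array([64.9, 65.8]), 52.3)
grip (array([499.6, 330.1]), array([27.8, 28.4]), 51.7) 0.09445865799721317
[(np.float64(0.0458), np.float64(0.0183), 0.0327), (np.float64(0.0247), np.float64(0.0463), 0.0341), (np.float64(0.0369), np.float64(-0.015), 0.0318), (np.float64(0.0365), np.float64(-0.0467), 0.0319), (np.float64(-0.0075), np.float64(0.0381), 0.0324), (np.float64(0.0003), np.float64(0.0035), 0.0314), (np.float64(0.002), np.float64(-0.0433), 0.0328), (np.float64(-0.0338), np.float64(-0.0024), 0.0327), (np.float64(-0.044), np.float64(0.0299), 0.033), (np.float64(-0.0341), np.float64(-0.037), 0.0325)] 84.375
```

View pics/after.png

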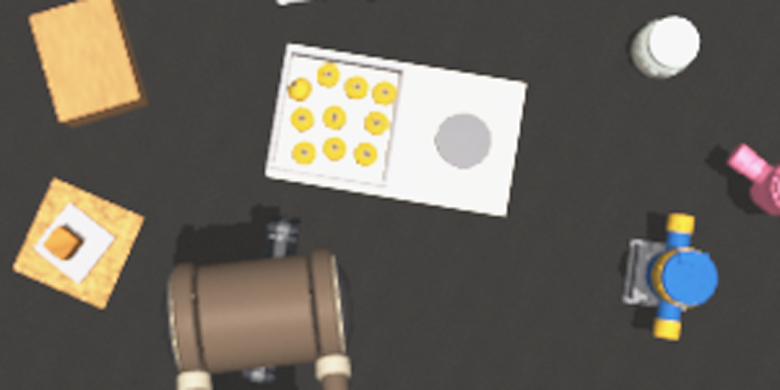

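Tamper stands upright on the small mat at (63,242); plugs are unchanged. Now the blue meter at crop (688,277) – unions yellow, unlike the pink one – grasped across the head, perpendicular to its unions.

```bash
cat > meter1.py <<'E'
from h import *
p=np.array([.4716,-.3147]); yaw=-7.3
at(p,.22,yaw); print(current_eef_rot(),current_joint_pos())
movel([*p,.092],rate=.08); print("f",current_force()); close(50); pause(.4); print("open",current_opening(),"f",current_force())
f0=current_force()[2]; movel([*p,.10],rate=.03); print("f",current_force()); movel([*p,.165],rate=.05); pause(.4)
print("open",current_opening(),"df",current_force()[2]-f0,current_ft_torque(),current_time_s())
s=snapshot("side"); save(s,"lift.png",(200,230,420,430),3)
P=world(s); hsv=cv2.cvtColor(s["frame"],cv2.COLOR_RGB2HSV); X,Y,Z=P[...,0],P[...,1],P[...,2]
y=(hsv[...,0]>15)&(hsv[...,0]<33)&(hsv[...,1]>110)
q=P[y&(np.abs(X-p[0])<.03)&(np.abs(Y-p[1])<.05)&(Z>.06)&(Z<.11)]; print("foot",len(q),np.round(np.median(q,0),4),np.round(np.percentile(q,[2,98],axis=0),4))
for k in (-1,1):
    q=P[y&(k*(X-p[0])>.045)&(np.abs(X-p[0])<.08)&(np.abs(Y-p[1])<.05)&(Z>.11)]; print("union",len(q),np.round(np.median(q,0),4))
E
python3 meter1.py
```

```text
[-1.79967849e+02 -7.68895315e-03 -7.21989730e+00] [-3.80324548e+01  1.19168271e+01  1.02200830e+02  3.45664107e-02
  6.58922117e+01  5.91733188e+01]
f [-0.47298434  0.66116628 -0.36616981]
open 0.05903948569754256 f [-0.46541882  1.18749056  4.60006831]
f [ 0.97251785  0.15268638 -6.55870812]
open 0.05867587211187176 df -10.864161303406298 [-0.01014904  0.01446291  0.01748293] 90.6917
foot 208 [ 0.4663 -0.3274  0.0957] [[ 0.454  -0.331   0.0802]
 [ 0.4836 -0.3152  0.1097]]
union 167 [ 0.4125 -0.3155  0.154 ]
union 141 [ 0.5244 -0.3304  0.1535]
```

View pics/lift.png

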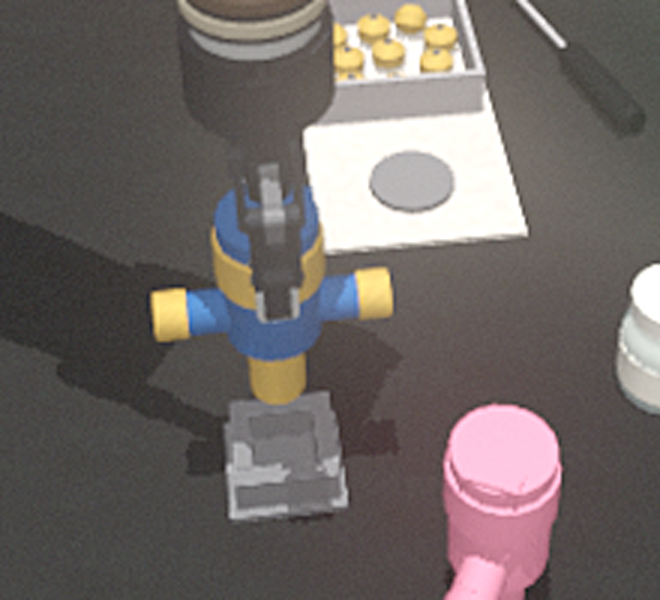

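The meter is clear of its holder and hangs upright (foot at crop (277,375), unions level). Now to the disc.

```bash
cat > meter2.py <<'E'
from h import *
d=DISC
movel([*d,.165],rate=.08); pause(.5); movel([*d,.104],rate=.04); pause(.4); f0=current_force()[2]; z=.104
while z>.093:
    z-=.0005; movel([*d,z],rate=.01); pause(.1)
    if current_force()[2]-f0>2.5: break
print("contact",z,current_force()[2]-f0,np.array(current_force()),current_tool_pos())
close(20); pause(.5); print("f",current_force()[2]-f0)
let_go(); pause(.6); movel([*d,.21],rate=.05); at((.45,.1),.25,YX); pause(.5)
for n in ("top","side"):
    s=snapshot(n); P=world(s); hsv=cv2.cvtColor(s["frame"],cv2.COLOR_RGB2HSV); X,Y,Z=P[...,0],P[...,1],P[...,2]
    b=(np.abs(X-d[0])<.05)&(np.abs(Y-d[1])<.05)&(hsv[...,0]>95)&(hsv[...,0]<125)&(hsv[...,1]>100)&(Z>.14); q=P[b]; print(n,"lid",len(q),rect(q) if len(q) else "",np.median(q,0),np.percentile(q[:,2],[5,95]))
    y=(hsv[...,0]>15)&(hsv[...,0]<33)&(hsv[...,1]>110)
    q=P[y&(np.abs(X-d[0])<.03)&(np.abs(Y-d[1])<.04)&(Z>.014)&(Z<.05)]
    if len(q): print(" foot",len(q),np.percentile(q,[2,98],axis=0).round(4))
    if n=="top": print([tuple(l[0])+(l[1],) for l in cellplugs(s)])
    save(s,"end_"+n+".png",(180,170,480,350) if n=="top" else (230,150,430,350),2.6 if n=="top" else 3)
print(current_time_s(),d)
E
python3 meter2.py
```

```text
contact 0.09799999999999999 5.858480661192362 [-1.978129   -0.07225368  0.05260577] [ 0.61663791 -0.09663851  0.09876494]
f 11.94526487870845
top lid 324 (array([616.9, -98. ]), array([51.6, 52.1]), 64.3) [ 0.61712941 -0.09742968  0.14928112] [0.14407916 0.15465608]
 foot 1 [[ 0.6335 -0.0775  0.0171]
 [ 0.6335 -0.0775  0.0171]]
[(np.float64(0.0458), np.float64(0.0183), 0.0326), (np.float64(0.0247), np.float64(0.0463), 0.0347), (np.float64(0.0368), np.float64(-0.0148), 0.0325), (np.float64(0.0365), np.float64(-0.0467), 0.0323), (np.float64(-0.0075), np.float64(0.0381), 0.0329), (np.float64(0.0005), np.float64(0.0037), 0.0327), (np.float64(0.0018), np.float64(-0.0434), 0.0321), (np.float64(-0.0338), np.float64(-0.0024), 0.0326), (np.float64(-0.044), np.float64(0.0299), 0.032), (np.float64(-0.0341), np.float64(-0.037), 0.0322)]
side lid 327 (array([613.4, -97.9]), array([52.7, 52.2]), 78.1) [ 0.61405985 -0.09764813  0.14687933] [0.14500699 0.14935836]
 foot 24 [[ 0.5987 -0.1139  0.0157]
 [ 0.6225 -0.0957  0.0496]]
106.7333 [ 0.6162 -0.0966]
```

View pics/end_top.png

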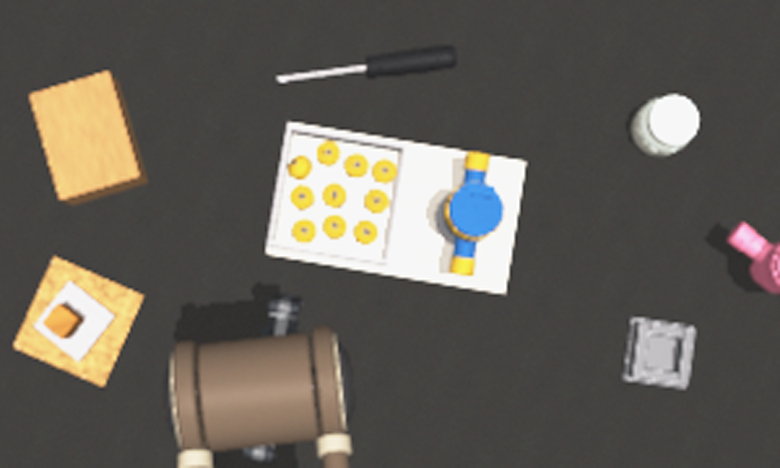

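View pics/end_side.png

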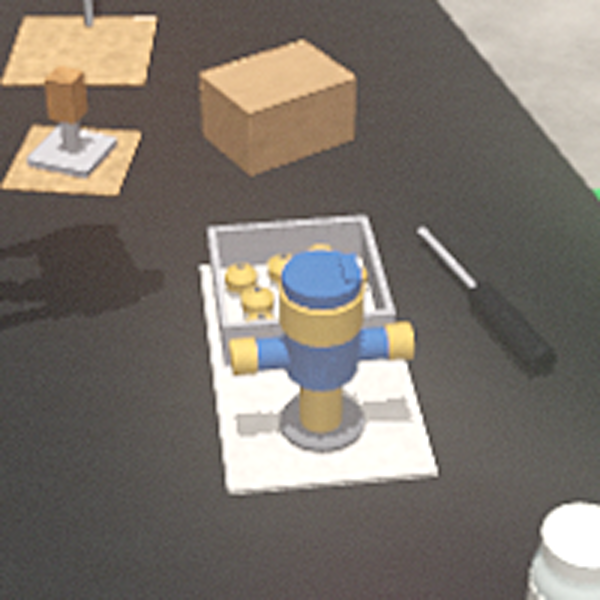

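The meter stands upright in the middle of the disc (side crop (321,430)), all ten plugs are in one layer, and the tamper is on its mat. Handing in.

```bash
python3 -c "
from h import *
print(current_force(),current_time_s()); hand_in()"
```

```text
[ 0.08046514 -0.24880082 -0.08058029] 106.7333
the job is handed in; nothing more can be done
```

The kit tray is made up and the job was handed in at 106.7 s of the 210 s allowed. `hand_in()` gave no verdict, so the results below come from my own checks.

- **Plugs:** I moved the two stacked plugs onto the cell floor and put in all five bench plugs. One bench plug had been knocked aside and was found again by camera. The last picture shows ten plugs inside the cell, all with tops at about 32–35 mm above the bench, so one layer. One plug by the far end wall still leans a little, even after a press over it, but it rides on nothing.
- **Tamper:** I pressed twice with about 15 N each time. It stands upright on the small 110 mm mat, a few millimetres from its centre.
- **Meter:** It stands upright on the disc, with its lid within about 2 mm of the disc's centre in both cameras. It is released, and the arm is clear and touching nothing. I took only one set of pictures after letting go, so "still" rests on it standing upright about half a second after the arm had withdrawn.
- **Other things:** The carton, jar and screwdriver were not touched and look unmoved in the pictures; I did not measure them again.
- **Disagreements:** The two cameras differed by about 3.5 mm in x, so I used their mean.

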